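# Switch off the key left on at the craft table's switch box

## Robot

A 7-joint arm with a two-finger parallel gripper is mounted at the origin on the work surface. World frame = base frame: x ahead of the robot, y to its left, z up, the work surface at z = 0. Lengths are in m, angles in rad, forces in N, time in s.
With the tool pointing down it reaches from about 0.4 to 0.875 m from the base axis. Payload 6.5 kg.
Tool frame: the origin (TCP) lies between the finger pads; the fingertips stand 17 mm ahead of it and the grasp point (between the pads) lies 2 mm behind it; x points along the fingers, z is the direction in which the jaws open and shut, and the axes are right-handed (so a half turn about x gives the same grasp; the last joint's range is limited). The gripper opens to 88 mm and grips with 3 to 60 N. Pads are 18 mm wide; open, the fingers measure 123 mm over their backs; the gripper's body (75 mm by 187 mm) begins 45 mm behind the grasp point.
Start: joints at [-1.403, 0.536, -0.004, 1.538, 0.003, 1.067, -0.071], TCP at [0.151, 0.632, 0.256] pointing down, gripper open.
Joint ranges: [-2.7, 2.7], [-0.37, 2.16], [-1.27, 1.26], [0.24, 2.4], [-1.31, 4.45], [0.19, 1.91], [-2.76, 2.76]. Speed limits (rad/s): [2.39, 2.39, 3.14, 3.14, 3.14, 3.14, 3.14].

## Interface

Orientations are given as [roll, pitch, yaw] about the fixed x, y, z axes, in that order (R = Rz(yaw) Ry(pitch) Rx(roll)).
In Python, from station import status, vision, job_done gives the robot as it stands.
- The arm moves only by the tool play_rows, never from a script. Its argument "rows" is one flat list of numbers, 5 for each row, row after row: the finger opening in m, from 0 to 0.0881, then the shift along the tool's x, y, z in m, then the turn about the tool's x in rad. A call has 1 to 20 rows; each row shifts and turns the commanded pose from where the row before left it, along the tool's axes as they then stand; what a row does not reach is not made up. A row lasts 1/12 s, in which the tool goes at most 41.7 mm and 7.16 degrees, less where a joint would pass 70% of its speed; a pose out of reach is approached as far as the arm can. A call with a gripper value outside its range is refused whole. The fingers move at their own pace and stop on an object; "grip_force" is the grip in N (left out, the last holds). Time passes only in rows, so rows that do not move let the fingers close. It gives the time, the measured TCP pose, the force and the opening at its end, in the units of the state.
- status.get_obs(): the state, without advancing time (a new reading comes with each control period).
- vision.read_camera(name): name is "scene" or "top" or "wrist"; returns a dict with "image" (420x560x3 uint8, red, green, blue), "depth" (420x560 float32, m along the optical axis (not along the pixel's ray), 0 where there is no reading), "fx", "fy", "cx", "cy" (pixels), "R" (3x3) and "t" (3): a world point X has camera coordinates R X + t; the wrist camera has in their place "T_tool_cam" (4x4, takes a point from camera to tool coordinates, whose origin is the TCP and whose axes are the tool frame's). Camera axes: x right, y down, z forward; pixel columns grow to the right and rows downward; lengths in m; the calibration is good to about 2 mm. A picture is of the moment at which its call begins: read the wrist's pose just before it.
- job_done(): hands the job in, once; it reports no verdict.
The state is a dict: "time": time; "joint_positions": joint angles; "qvel": joint speeds; "effort": joint torques, N m; "ee_pos": TCP position; "orientation": TCP orientation; "wrist_force": force on the tool from outside, world axes, zero at the start; "wrist_torque": the same for the moment, N m; "width": finger opening in m.
Only numpy, scipy, OpenCV 4.12 (cv2) and the standard library are available. Lean on these libraries where they do the work, as an engineer would, in place of code of your own. Each camera call takes 0.05 s, during which the arm holds its last target.

## Task

One of the four identical push-push keys on the grey switch box has been left latched down. With the fingertips, tap the keys lightly one after the other, beginning at the end with the round dome, without making any of them click; then gently press the one that is already latched all the way down and let go, so that it pops up and all four keys stand up. Nothing is picked up, the keys that are up must not be pressed down, and everything else on the table stays where it is.

Things in the scene. Friction and masses are not known exactly. Their poses are not given: they have to be found in the camera images.
- switch_box: grey switch box fixed to the table, 100 (x) x 330 (y) x 45 mm high; origin: centre of its underside; x to its far side with socket outlets, y along the key row to the end with a clear round dome (28 mm across, 15 mm high, 132 mm from the middle), z up. Four keys 50 mm apart, at y = +75, +25, -25, -75 mm, in black collars 38 x 38 x 4 mm
- key_a: one of four identical push-push keys, white cap 28 x 28 mm; its letter tells nothing of its place. Origin: centre of the cap's top, z up. Latched: 3 mm below up. 6 mm below up it clicks over: let go, a latched key then comes up, an up key stays latched. An up key gives from 2 N, 0.9 N more per mm; a latched key is firm to about 4 N; both click at 6 to 7 N, then stop hard
- key_b: one of four identical push-push keys, white cap 28 x 28 mm; its letter tells nothing of its place. Origin: centre of the cap's top, z up. Latched: 3 mm below up. 6 mm below up it clicks over: let go, a latched key then comes up, an up key stays latched. An up key gives from 2 N, 0.9 N more per mm; a latched key is firm to about 4 N; both click at 6 to 7 N, then stop hard
- key_c: one of four identical push-push keys, white cap 28 x 28 mm; its letter tells nothing of its place. Origin: centre of the cap's top, z up. Latched: 3 mm below up. 6 mm below up it clicks over: let go, a latched key then comes up, an up key stays latched. An up key gives from 2 N, 0.9 N more per mm; a latched key is firm to about 4 N; both click at 6 to 7 N, then stop hard
- key_d: one of four identical push-push keys, white cap 28 x 28 mm; its letter tells nothing of its place. Origin: centre of the cap's top, z up. Latched: 3 mm below up. 6 mm below up it clicks over: let go, a latched key then comes up, an up key stays latched. An up key gives from 2 N, 0.9 N more per mm; a latched key is firm to about 4 N; both click at 6 to 7 N, then stop hard
- place_1 (a point): the first (next to the dome) key place of the row: the point where the centre of the cap's top face is when the key there is up (63 mm above the table); axes as the switch box
- place_2 (a point): the second key place of the row: the point where the centre of the cap's top face is when the key there is up (63 mm above the table); axes as the switch box
- place_3 (a point): the third key place of the row: the point where the centre of the cap's top face is when the key there is up (63 mm above the table); axes as the switch box
- place_4 (a point): the fourth (farthest from the dome) key place of the row: the point where the centre of the cap's top face is when the key there is up (63 mm above the table); axes as the switch box
- glue: white glue bottle, 44 mm across, 120 mm high, upright on the table near the dome end of the box; origin: centre of underside; leave alone
- cutter: thin steel ring cutter, 36 mm outer diameter, 16 mm high, lying loose on the box's top face beyond the fourth key; origin: centre of underside; leave alone
- clay: green block of modelling clay 55 x 55 x 18 mm on the table on the robot's side of the box; origin: centre of underside; leave alone
- brush: loose brush lying on the table on the robot's side of the box; leave alone
- bowl: steel bowl, 140 mm across, 60 mm high, beyond the box; origin: centre of underside; leave alone
- tumbler: blue drinks tumbler, 80 mm across, 180 mm high, beyond the box; origin: centre of underside; leave alone
- tin: open flat tin 100 x 170 x 25 mm, beyond the box; origin: centre of underside; leave alone

How it is judged:
By the outcome, as a careful person would: the job done as asked, in the order asked, and still so for the second after the job is handed in, with the robot touching nothing.
It also fails if it takes over 48 s, if anything falls off the work surface, if the arm or the gripper's body presses on something with over 40 N, if the wrist force passes 120 N, or if a joint passes its speed limit or range.

## Working session

There is one attempt and no reset: what is moved stays moved. The work goes in short steps, Python scripts to look and compute and a tool call to move; the robot and the scene stay as the last step left them, time stands still between calls to the robot, and variables do not carry over. Pictures are saved under pics/ and viewed, and the job is handed in when it is done.

Besides the shell and the picture viewer there is one more tool, called after "Emit:" as a command line: name --argument value ..., lists and objects as JSON in quotes. play_rows: Moves the arm, as the interface text tells. Its arguments: {"type":"object","properties":{"rows":{"type":"array"},"grip_force":{"type":"number"}},"required":["rows"]}

```bash
mkdir -p pics; ls
python3 - <<'E'
from station import status, vision
import cv2, numpy as np
o=status.get_obs(); print({k:np.round(v,3) for k,v in o.items()})
for n in("scene","top"):
    c=vision.read_camera(n); cv2.imwrite(f"pics/{n}0.png",c["image"][:,:,::-1]); np.savez(f"{n}0.npz",**c)
    print(n,c["fx"],c["fy"],c["cx"],c["cy"],-c["R"].T@c["t"])
E
```

```text
pics
{'time': np.float64(0.0), 'joint_positions': array([-1.403,  0.537, -0.004,  1.539,  0.003,  1.067, -0.071]), 'qvel': array([-0.001,  0.   , -0.001, -0.001, -0.   , -0.002,  0.   ]), 'effort': array([ 1.0000e-03, -5.7098e+01,  9.9100e-01, -2.5160e+01, -5.6000e-02,
        1.8000e-02,  0.0000e+00]), 'ee_pos': array([0.15 , 0.632, 0.255]), 'orientation': array([-3.071,  1.569, -1.734]), 'wrist_force': array([-0.164, -0.42 , -0.806]), 'wrist_torque': array([-0.01 ,  0.018, -0.04 ]), 'width': np.float64(0.088)}
scene 463.00296639412426 463.00296639412426 278.54848213233197 216.87630941323255 [ 1.11091551 -0.25760541  0.60326837]
top 394.9214986287276 394.9214986287276 279.33297157941837 209.92172300636446 [0.54366425 0.0642423  0.75280998]
```

View pics/scene0.png

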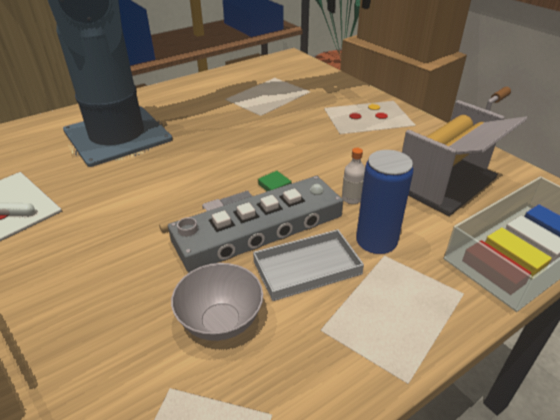

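View pics/top0.png

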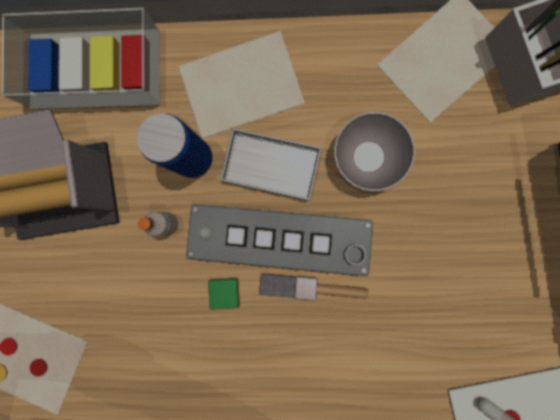

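The top view shows the dome at px (205,232) and the keys at about (237,236), (264,239), (292,241) and (321,244). The cutter is at (356,254), the glue near (158,224), and the brush and clay sit below the box on the robot's side.

Run:
```python
import numpy as np, cv2
c=dict(np.load("top0.npz")); im=c["image"]; d=c["depth"]
C=-c["R"].T@c["t"]
def ray(u,v,z):
    r=c["R"].T@np.array([(u-c["cx"])/c["fx"],(v-c["cy"])/c["fy"],1]); return C+r*(z-C[2])/r[2]
def dp(u,v,dd): return c["R"].T@(np.array([(u-c["cx"])/c["fx"],(v-c["cy"])/c["fy"],1])*dd-c["t"])
m=((im.min(2)>150)).astype(np.uint8); m[:215]=0;m[265:]=0;m[:,:222]=0;m[:,335:]=0
n,l,s,ce=cv2.connectedComponentsWithStats(m)
P=[]
for i in range(1,n):
    if s[i,4]<100: continue
    u,v=ce[i]; zz=[dp(x,y,d[y,x])[2] for y,x in np.argwhere(l==i)]
    P.append(ray(u,v,.063)); print(ce[i],s[i],P[-1],"depth z med",np.median(zz),np.percentile(zz,[10,90]))
P=np.array(P);P=P[np.argsort(-P[:,1])]; print(np.linalg.norm(np.diff(P,axis=0),axis=1)); v=P[0]-P[3]; print("yaw of box y axis",np.arctan2(v[1],v[0]))
# box by grey top mask depth
z=np.zeros(d.shape)
U,V=np.meshgrid(np.arange(560),np.arange(420))
X=np.einsum('ij,jhw->ihw',c["R"].T,np.stack([(U-c["cx"])/c["fx"]*d-c["t"][0],(V-c["cy"])/c["fy"]*d-c["t"][1],d-c["t"][2]]))
m=((abs(X[2]-.045)<.008)&(U>180)&(U<380)&(V>195)&(V<285)).astype(np.uint8)
cs,_=cv2.findContours(m,0,2);k=max(cs,key=cv2.contourArea);r=cv2.minAreaRect(k);print(r)
b=np.array([ray(*p,.045) for p in cv2.boxPoints(r)]);print(b.mean(0),b)
print("table z",np.median(X[2][330:360,150:400]))
for n,(u,v) in dict(dome=(205,232),cut=(356,254)).items(): print(n,dp(u,v,d[v,u]))
```

```text
[235.56774194 235.62580645] [229 230  14  13 155] [0.52718705 0.17411523 0.063     ] depth z med 0.06153071537497575 [0.05996064 0.06306075]
[263.44171779 238.14723926] [257 232  14  13 163] [0.52203141 0.12512638 0.063     ] depth z med 0.06410960169115024 [0.06268885 0.06567944]
[292.0304878  240.88414634] [286 234  13  14 164] [0.51651982 0.0752502  0.063     ] depth z med 0.06451508926726886 [0.06292911 0.06591328]
[320.72941176 243.58235294] [314 237  14  14 170] [0.51111293 0.02554845 0.063     ] depth z med 0.06425480468954148 [0.06278702 0.06557062]
[0.0492594  0.05017978 0.04999498]
yaw of box y axis 1.4630209880591054
((279.54241943359375, 238.56509399414062), (183.59176635742188, 56.51218032836914), 5.572197437286377)
[0.52062242 0.09973053 0.045     ] [[ 0.48819996  0.2686591   0.045     ]
 [ 0.58983334  0.25782072  0.045     ]
 [ 0.55177041 -0.06985241  0.045     ]
 [ 0.45268598 -0.05770526  0.045     ]]
table z 0.0012903937211390312
dome [0.53435889 0.22892385 0.06008972]
cut [ 0.49104823 -0.03715037  0.04620901]
```

```bash
cat > h.py <<'E'
import numpy as np
from scipy.spatial.transform import Rotation as Ro
from station import status
def st():
    o=status.get_obs(); return o,Ro.from_euler('xyz',o["orientation"]).as_matrix()
E
python3 - <<'E'
from h import *
o,R=st(); print(np.round(R,3)); p=o["ee_pos"]
for g in ([.5272,.1741],[.522,.1251]):
    t=np.array([*g,.2]); print("tool shift",np.round(R.T@(t-p),4))
a=np.array([np.cos(-.108),np.sin(-.108),0]); b=R.T@a; print("box x in tool",np.round(b,3), "turn about tool x to make z||box x", np.arctan2(-b[1],b[2]), np.arctan2(b[1],-b[2]))
# tall things from depth
for n in("top","scene"):
    c=dict(np.load(n+"0.npz")); d=c["depth"];U,V=np.meshgrid(np.arange(560),np.arange(420))
    Q=np.stack([(U-c["cx"])/c["fx"]*d-c["t"][0],(V-c["cy"])/c["fy"]*d-c["t"][1],d-c["t"][2]]).reshape(3,-1)
    X=(c["R"].T@Q).T[d.ravel()>0]
    m=(X[:,2]>.085)&(X[:,0]>.35)&(X[:,0]<.75)&(X[:,1]>-.1)&(X[:,1]<.36); Y=X[m]
    import collections
    h=collections.defaultdict(list)
    for q in Y: h[(round(q[0]/.02),round(q[1]/.02))].append(q[2])
    print(n,[(round(k[0]*.02,2),round(k[1]*.02,2),round(float(max(v)),3)) for k,v in sorted(h.items()) if len(v)>3])
E
```

```text
[[-0.    -0.973  0.232]
 [-0.001  0.232  0.973]
 [-1.    -0.    -0.001]]
tool shift [ 0.0555 -0.4725 -0.3579]
tool shift [ 0.0556 -0.4788 -0.4068]
box x in tool [-0.    -0.992  0.125] turn about tool x to make z||box x 1.4450416568206095 -1.6965509967691839
top [(0.54, 0.3, 0.122), (0.54, 0.32, 0.124), (0.56, 0.3, 0.123), (0.56, 0.32, 0.123), (0.64, 0.24, 0.183), (0.64, 0.26, 0.184), (0.64, 0.28, 0.183), (0.66, 0.22, 0.174), (0.66, 0.24, 0.184), (0.66, 0.26, 0.183), (0.66, 0.28, 0.183), (0.66, 0.3, 0.184), (0.68, 0.22, 0.176), (0.68, 0.24, 0.183), (0.68, 0.26, 0.183), (0.68, 0.28, 0.184), (0.68, 0.3, 0.184), (0.7, 0.22, 0.17), (0.7, 0.24, 0.184), (0.7, 0.26, 0.183), (0.7, 0.28, 0.183), (0.7, 0.3, 0.183), (0.72, 0.24, 0.18), (0.72, 0.26, 0.184), (0.72, 0.28, 0.183)]
scene [(0.54, 0.3, 0.124), (0.54, 0.32, 0.124), (0.56, 0.3, 0.123), (0.56, 0.32, 0.123), (0.64, 0.24, 0.183), (0.64, 0.26, 0.183), (0.64, 0.28, 0.183), (0.66, 0.22, 0.182), (0.66, 0.24, 0.184), (0.66, 0.26, 0.184), (0.66, 0.28, 0.184), (0.66, 0.3, 0.183), (0.68, 0.22, 0.183), (0.68, 0.24, 0.184), (0.68, 0.26, 0.184), (0.68, 0.28, 0.185), (0.68, 0.3, 0.184), (0.7, 0.22, 0.182), (0.7, 0.24, 0.184), (0.7, 0.26, 0.184), (0.7, 0.28, 0.184), (0.7, 0.3, 0.183), (0.72, 0.24, 0.181), (0.72, 0.26, 0.184), (0.72, 0.28, 0.183)]
```

Emit:
play_rows --rows '[0,0,-0.026,-0.02,0,0,0,-0.026,-0.02,0,0,0,-0.026,-0.02,0,0,0,-0.026,-0.02,0,0,0,-0.026,-0.02,0,0,0,-0.026,-0.02,0,0,0,-0.026,-0.02,0,0,0,-0.026,-0.02,0,0,0,-0.026,-0.02,0,0,0,-0.026,-0.02,0,0,0,-0.026,-0.02,0,0,0,-0.026,-0.02,0,0,0,-0.026,-0.02,0,0,0,-0.026,-0.02,0,0,0,-0.026,-0.02,0,0,0,-0.026,-0.02,0,0,0,-0.026,-0.02,0,0,0,-0.026,-0.02,0]' --grip_force 10

```text
time: 1.6
ee_pos: [0.523, 0.1722, 0.2555]
orientation: [2.146, 1.57, -2.8]
wrist_force: [0.2, 1.0, -0.2]
width: 0.0002
```

Emit:
play_rows --rows '[0,0,0,0,0.12,0,0,0,0,0.12,0,0,0,0,0.12,0,0,0,0,0.12,0,0,0,0,0.12,0,0,0,0,0.12,0,0,0,0,0.12,0,0,0,0,0.12,0,0,0,0,0.12,0,0,0,0,0.12,0,0,0,0,0.12,0,0,0,0,0.12,0,0,0,0,0,0,0,0,0,0]'

```text
time: 2.77
ee_pos: [0.5222, 0.1737, 0.2555]
orientation: [-2.183, 1.57, -2.282]
wrist_force: [-0.5, 0.0, 0.8]
width: 0.0004
```

```bash
cat > w.py <<'E'
from h import *
K=np.array([[.5272,.1741],[.5220,.1251],[.5165,.0753],[.5111,.0255]])
o,R=st(); p=o["ee_pos"]; print("t",o["time"],"p",np.round(p,4),"F",np.round(o["wrist_force"],2),"w",o["width"],"q",np.round(o["joint_positions"],2)); print(np.round(R,3))
a=np.array([np.cos(-.108),np.sin(-.108),0]); b=R.T@a; print("turn left",np.arctan2(-b[1],b[2]))
tip=p+.017*R[:,0]; print("tip",np.round(tip,4))
for k in K: print(np.round(R.T@(np.array([*k,.063])-tip),4))
E
python3 w.py
python3 - <<'E'
from station import vision
import cv2
for n in("scene","top","wrist"): cv2.imwrite(f"pics/{n}1.png",vision.read_camera(n)["image"][:,:,::-1])
E
```

```text
t 2.7667 p [0.5222 0.1737 0.2555] F [-0.5   0.01  0.85] w 0.00041614257377529755 q [-0.79  0.4   0.5   1.83 -0.22  0.97 -0.3 ]
[[-0.     0.099  0.995]
 [-0.     0.995 -0.099]
 [-1.    -0.001 -0.   ]]
turn left 0.008826708589689182
tip [0.5222 0.1737 0.2385]
[0.1755 0.0009 0.005 ]
[ 0.1755 -0.0483  0.0047]
[ 0.1755 -0.0984  0.0041]
[ 0.1756 -0.1485  0.0037]
```

View pics/wrist1.png

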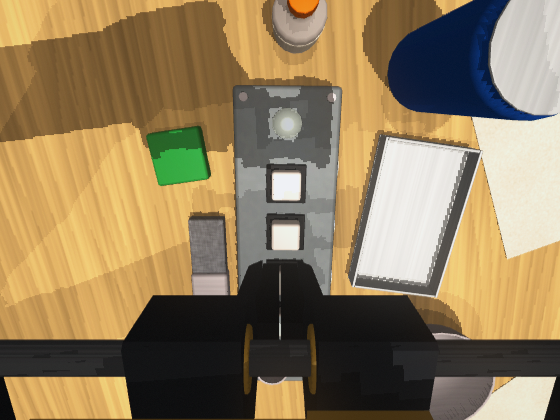

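View pics/scene1.png

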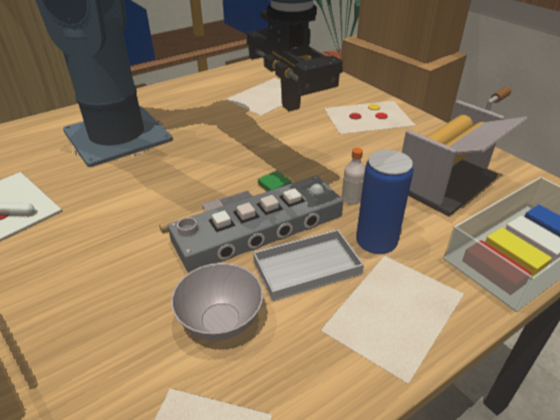

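The wrist view shows the closed fingers pointing down over the row. Key 1 is at px (287,184), key 2 at (286,236) and the dome at (287,124). I'll check the key heights from the wrist depth.

Run:
```python
from h import *
from station import vision
o,R=st(); c=vision.read_camera("wrist"); d=c["depth"];T=c["T_tool_cam"]
for n,(u0,v0) in dict(k1=(287,184),k2=(286,236)).items():
    P=[]
    for v in range(v0-8,v0+9):
        for u in range(u0-8,u0+9):
            q=np.array([(u-c["cx"])/c["fx"],(v-c["cy"])/c["fy"],1])*d[v,u]; P.append(R@(T[:3,:3]@q+T[:3,3])+o["ee_pos"])
    print(n,np.median(P,axis=0),np.std(np.array(P)[:,2]))
m=(c["image"].min(2)>190).astype(np.uint8)
import cv2
n,l,s,ce=cv2.connectedComponentsWithStats(m)
for i in range(1,n):
    if 300<s[i,4]<1500 and 250<ce[i][0]<320:
        q=np.array([(ce[i][0]-c["cx"])/c["fx"],(ce[i][1]-c["cy"])/c["fy"],1]); r=R@T[:3,:3]@q; C=R@T[:3,3]+o["ee_pos"]; print(s[i],C+r*(.0625-C[2])/r[2])
```

```text
k1 [0.5291204  0.17791429 0.05997778] 0.026899985133890334
k2 [0.52327648 0.12723211 0.06279647] 0.0007242377462215342
[272 173  29  27 757] [0.52774259 0.17669159 0.0625    ]
[273 226  26  24 621] [0.52262422 0.12565764 0.0625    ]
```

Emit:
play_rows --rows '[0,0.02,0.0005,0.005,0.009,0,0.02,0,0,0,0,0.02,0,0,0,0,0.02,0,0,0,0,0.02,0,0,0,0,0.02,0,0,0,0,0.02,0,0,0,0,0.015,0,0,0,0,0.01,0,0,0,0,0.005,0,0,0,0,0,0,0,0,0,0,0,0,0,0,0,0,0,0]'

```text
time: 4.05
ee_pos: [0.5282, 0.1738, 0.0866]
orientation: [0.519, 1.569, 0.407]
wrist_force: [-0.1, 0.3, -0.4]
width: 0.0005
```

```bash
cat > f.py <<'E'
from h import *
from station import vision
F=[];Z=[]
for i in range(5):
    o,R=st(); F.append(o["wrist_force"]);Z.append(o["ee_pos"]+.017*R[:,0]); vision.read_camera("wrist")
print(o["time"],"F",np.round(np.mean(F,0),2),np.round([f[2] for f in F],2),"tip",np.round(np.mean(Z,0),4),np.round([z[2] for z in Z],4))
E
python3 w.py; python3 f.py
```

```text
t 4.05 p [0.5282 0.1738 0.0866] F [-0.09  0.28 -0.44] w 0.0005449267943049077 q [-0.68  0.65  0.38  1.91 -0.38  0.64 -0.18]
[[ 0.001  0.112  0.994]
 [ 0.001  0.994 -0.112]
 [-1.     0.001  0.001]]
turn left -0.003841631151480882
tip [0.5282 0.1739 0.0696]
[ 0.0066  0.0001 -0.0011]
[ 0.0066 -0.0492 -0.0008]
[ 0.0066 -0.0993 -0.0007]
[ 0.0065 -0.1493 -0.0005]
4.25 F [ 0.    0.2  -0.06] [-0.44 -0.24  0.3  -0.39  0.48] tip [0.5281 0.1739 0.0696] [0.0696 0.0697 0.0696 0.0695 0.0694]
```

Emit:
play_rows --rows '[0,0.003,0,0,0,0,0.003,0,0,0,0,0.002,0,0,0,0,0,0,0,0]'

```text
time: 4.63
ee_pos: [0.5273, 0.1737, 0.0774]
orientation: [-2.86, 1.57, -2.972]
wrist_force: [-1.3, 0.2, 4.8]
width: 0.0009
```

Emit:
play_rows --rows '[0,0.0005,0,0,0,0,0.0005,0,0,0,0,0,0,0,0]'

```text
time: 4.88
ee_pos: [0.5273, 0.1737, 0.0768]
orientation: [2.987, 1.57, 2.875]
wrist_force: [-1.8, -0.3, 4.4]
width: 0.0008
```

```bash
python3 f.py
```

```text
5.0833 F [-1.86 -0.38  4.46] [4.44 4.95 3.69 4.59 4.62] tip [0.5273 0.1737 0.0598] [0.0598 0.0598 0.0598 0.0598 0.0598]
```

Emit:
play_rows --rows '[0,-0.008,0,0,0,0,-0.007,0,0,0,0,0,-0.01,0,0,0,0,-0.015,0,0,0,0,-0.015,0,0,0,0,-0.009,0,0,0,0,0,0,0,0,0,0,0,0,0,0,0,0,0]'

```text
time: 5.88
ee_pos: [0.5222, 0.1258, 0.0918]
orientation: [1.26, 1.57, 1.149]
wrist_force: [0.1, -0.9, -0.1]
width: 0.0005
```

```bash
python3 f.py;python3 w.py
```

```text
6.0833 F [ 0.2  -0.08 -0.07] [-0.09 -0.07  0.46 -0.25 -0.38] tip [0.5221 0.1259 0.0747] [0.0748 0.0747 0.0747 0.0747 0.0747]
t 6.1333 p [0.522  0.1256 0.0917] F [0.91 0.11 1.11] w 0.0005326493173172475 q [-0.61  0.62  0.38  1.96 -0.37  0.63 -0.1 ]
[[ 0.     0.111  0.994]
 [ 0.     0.994 -0.111]
 [-1.     0.     0.   ]]
turn left -0.0028986320979848667
tip [0.522  0.1257 0.0747]
[ 0.0117  0.0487 -0.0002]
[ 0.0117 -0.0006  0.    ]
[ 0.0117 -0.0507  0.0001]
[ 0.0116 -0.1007  0.0002]
```

Key 2 should be up, so its top should be at about 0.063. I'll go to 0.0645 first, then creep down.

Emit:
play_rows --rows '[0,0.004,0,0,0,0,0.003,0,0,0,0,0.002,0,0,0,0,0.001,0,0,0,0,0,0,0,0,0,0,0,0,0]'

```text
time: 6.63
ee_pos: [0.522, 0.1249, 0.0816]
orientation: [-2.303, 1.571, -2.415]
wrist_force: [0.8, -0.4, 0.1]
width: 0.0003
```

```bash
python3 f.py
```

```text
6.8333 F [ 0.25 -0.12 -0.13] [ 0.07  0.11 -0.84 -0.11  0.12] tip [0.5221 0.125  0.0648] [0.0646 0.0647 0.0648 0.0648 0.0649]
```

Emit:
play_rows --rows '[0,0.0005,0,0,0,0,0.0005,0,0,0,0,0.0005,0,0,0,0,0,0,0,0]'

```text
time: 7.22
ee_pos: [0.5221, 0.125, 0.0803]
orientation: [1.274, 1.571, 1.163]
wrist_force: [-0.6, 0.5, 2.2]
width: 0.0005
```

```bash
python3 f.py
```

```text
7.4167 F [-0.42 -0.15  1.65] [2.16 1.77 1.15 1.68 1.52] tip [0.5221 0.125  0.0633] [0.0633 0.0633 0.0633 0.0633 0.0633]
```

Key 2 is touched at 1.65 N at the up height. On to key 3.

Emit:
play_rows --rows '[0,-0.006,0,0,0,0,-0.006,0,0,0,0,0,-0.01,0,0,0,0,-0.015,0,0,0,0,-0.015,0,0,0,0,-0.01,0,0,0,0,0,0,0,0,0.004,0,0,0,0,0.003,0,0,0,0,0.002,0,0,0,0,0.001,0,0,0,0,0,0,0,0,0,0,0,0,0]'

```text
time: 8.55
ee_pos: [0.5164, 0.0757, 0.0821]
orientation: [-3.055, 1.571, 3.117]
wrist_force: [0.9, 0.2, 0.3]
width: 0.0004
```

```bash
python3 f.py
```

```text
8.75 F [0.54 0.33 0.21] [ 0.31  0.2  -0.26  0.37  0.42] tip [0.5165 0.0755 0.0652] [0.0651 0.0652 0.0653 0.0653 0.0653]
```

Emit:
play_rows --rows '[0,0.0005,0,0,0,0,0.0005,0,0,0,0,0.0005,0,0,0,0,0.0005,0,0,0,0,0,0,0,0]'

```text
time: 9.22
ee_pos: [0.5164, 0.0753, 0.0802]
orientation: [2.227, 1.571, 2.114]
wrist_force: [-0.2, -0.4, 1.5]
width: 0.0003
```

```bash
python3 f.py
```

```text
9.4167 F [-0.53 -0.22  2.12] [1.53 2.08 1.84 2.73 2.4 ] tip [0.5164 0.0753 0.0633] [0.0632 0.0633 0.0633 0.0633 0.0633]
```

Emit:
play_rows --rows '[0,-0.006,0,0,0,0,-0.006,0,0,0,0,0,-0.01,0,0,0,0,-0.015,0,0,0,0,-0.015,0,0,0,0,-0.01,0,0,0,0,0,0,0,0,0.004,0,0,0,0,0.003,0,0,0,0,0.002,0,0,0,0,0.001,0,0,0,0,0,0,0,0,0,0,0,0,0]'

```text
time: 10.55
ee_pos: [0.5108, 0.026, 0.0821]
orientation: [3.087, 1.571, 2.976]
wrist_force: [-0.5, 0.0, 0.3]
width: 0.0002
```

```bash
python3 f.py
```

```text
10.75 F [-0.12  0.41  0.55] [0.31 1.11 0.16 0.4  0.75] tip [0.5109 0.0258 0.0652] [0.0651 0.0652 0.0653 0.0653 0.0653]
```

Emit:
play_rows --rows '[0,0.0005,0,0,0,0,0.0005,0,0,0,0,0.0005,0,0,0,0,0.0005,0,0,0,0,0,0,0,0]'

```text
time: 11.22
ee_pos: [0.5109, 0.0256, 0.0802]
orientation: [1.582, 1.571, 1.47]
wrist_force: [-1.1, 0.3, 1.1]
width: 0.0004
```

```bash
python3 f.py
```

```text
11.4167 F [-0.67  0.12  1.94] [1.09 2.13 1.87 1.94 2.66] tip [0.5109 0.0256 0.0633] [0.0632 0.0633 0.0633 0.0633 0.0633]
```

All four are tapped. Keys 2 to 4 made contact at 63 mm with about 2 N, and key 1 stood firm at 60 mm with about 4.5 N, so key 1 is the latched one. I'll go back to it.

Emit:
play_rows --rows '[0,-0.008,0,0,0,0,-0.008,0,0,0,0,0,0.015,0,0,0,0,0.025,0,0,0,0,0.025,0,0,0,0,0.025,0,0,0,0,0.025,0,0,0,0,0.02,0,0,0,0,0.01,0,0,0,0,0.004,0,0,0,0,0,0,0,0,0.006,0,0,0,0,0.005,0,0,0,0,0.003,0,0,0,0,0.002,0,0,0,0,0.001,0,0,0,0,0,0,0,0,0,0,0,0,0]'

```text
time: 12.97
ee_pos: [0.5276, 0.1735, 0.0792]
orientation: [-1.318, 1.571, -1.43]
wrist_force: [0.2, -0.0, -0.4]
width: 0.0007
```

```bash
python3 f.py; python3 w.py
```

```text
13.1667 F [-0.09  0.1  -0.01] [-0.4   0.38  0.34 -0.2  -0.18] tip [0.5276 0.1736 0.0623] [0.0622 0.0623 0.0624 0.0624 0.0624]
t 13.2167 p [0.5276 0.1738 0.0794] F [ 0.55  0.4  -0.21] w 0.00040934979391076004 q [-0.68  0.66  0.37  1.92 -0.39  0.63 -0.18]
[[ 0.     0.112  0.994]
 [ 0.     0.994 -0.112]
 [-1.     0.     0.   ]]
turn left -0.003899091396698675
tip [0.5276 0.1738 0.0624]
[-0.0006  0.0003 -0.0004]
[-0.0006 -0.049  -0.0001]
[-0.0006 -0.0991 -0.    ]
[-0.0006 -0.1492  0.0002]
```

Free at 0.0624, with nothing touching the key. I'll press in small steps until it clicks at about 0.057.

Emit:
play_rows --rows '[0,0.001,0,0,0,0,0.001,0,0,0,0,0.0008,0,0,0,0,0.0007,0,0,0,0,0.0005,0,0,0,0,0.0005,0,0,0,0,0,0,0,0]'

```text
time: 13.8
ee_pos: [0.5276, 0.1738, 0.075]
orientation: [1.043, 1.57, 0.931]
wrist_force: [-1.3, 0.3, 6.0]
width: 0.0004
```

```bash
python3 f.py
```

```text
14.0 F [-1.48 -0.09  5.91] [6.03 5.61 5.84 5.97 6.08] tip [0.5276 0.1738 0.058 ] [0.058  0.058  0.058  0.0581 0.058 ]
```

Emit:
play_rows --rows '[0,0.0005,0,0,0,0,0.0005,0,0,0,0,0,0,0,0]'

```text
time: 14.3
ee_pos: [0.5276, 0.1738, 0.0745]
orientation: [1.724, 1.57, 1.612]
wrist_force: [-3.6, 0.0, 11.1]
width: 0.0007
```

```bash
python3 f.py
```

```text
14.5 F [-3.46 -0.34 10.87] [11.11 10.96 10.88 10.9  10.47] tip [0.5276 0.1738 0.0575] [0.0575 0.0575 0.0575 0.0575 0.0575]
```

It has reached the hard stop (11 N, past the click), so I'll let go and lift clear.

Emit:
play_rows --rows '[0,-0.003,0,0,0,0,-0.005,0,0,0,0,-0.01,0,0,0,0,-0.02,0,0,0,0,-0.03,0,0,0,0,-0.03,0,0,0,0,-0.03,0,0,0,0,-0.03,0,0,0,0,-0.02,0,0,0,0,0,0,0,0,0,0,0,0,0]'

```text
time: 15.47
ee_pos: [0.5279, 0.1739, 0.2529]
orientation: [0.672, 1.568, 0.56]
wrist_force: [-0.5, -0.1, -0.9]
width: 0.0007
```

Emit:
play_rows --rows '[0,0,0,-0.02,0,0,0,0,-0.03,0,0,0,0,-0.03,0,0,0,0,-0.02,0,0,0,0,0,0]'

```text
time: 15.88
ee_pos: [0.4232, 0.1849, 0.2499]
orientation: [-2.801, 1.565, -2.91]
wrist_force: [-0.5, -0.1, 0.1]
width: 0.0004
```

```bash
python3 f.py
python3 - <<'E'
import numpy as np, cv2
from station import vision
for n in ("top","scene","wrist"):
    c=vision.read_camera(n); cv2.imwrite(f"pics/{n}2.png",c["image"][:,:,::-1])
    if n=="top":
        o=dict(np.load("top0.npz"))
        for u,v in((235,235),(263,238),(292,241),(321,243)):
            f=lambda c:np.median([ (c["R"].T@(np.array([(x-c["cx"])/c["fx"],(y-c["cy"])/c["fy"],1])*c["depth"][y,x]-c["t"]))[2] for x in range(u-4,u+5) for y in range(v-4,v+5)])
            print(u,v,"z before",f(o),"now",f(c))
E
```

```text
16.0833 F [0.12 0.02 0.4 ] [ 0.13  0.56  0.86  0.62 -0.18] tip [0.4266 0.1848 0.2338] [0.2329 0.2335 0.234  0.2343 0.2344]
235 235 z before 0.061491756610961124 now 0.06405199622627158
263 238 z before 0.06410082060982389 now 0.06428515605136735
292 241 z before 0.06454892925987556 now 0.06399864922607905
321 243 z before 0.06423333590371581 now 0.0641283732653168
```

View pics/top2.png

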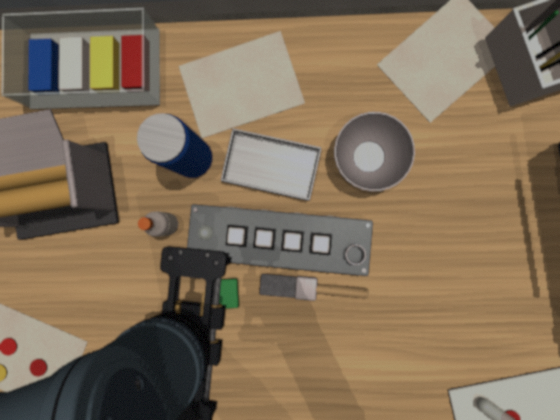

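View pics/scene2.png

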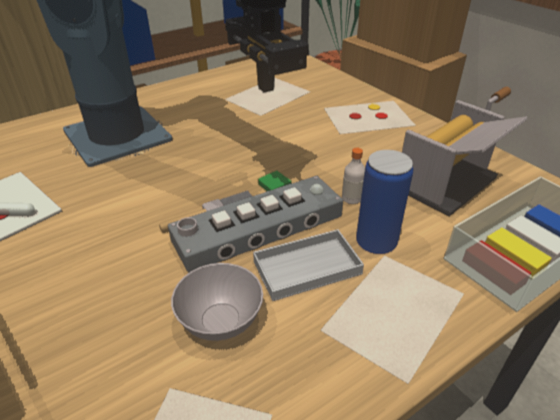

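All four caps, at px (237,236), (264,239), (292,241) and (321,244), are now level at about 64 mm. The cutter (356,254), brush, bowl, tin, tumbler and glue are in the same places as before, and the arm is clear of everything.

```bash
python3 -c "
from station import job_done; print(job_done())"
```

```text
the job is handed in; nothing more can be done
None
```

All four keys now stand up, and the job is handed in at about 16 s of the 48 s allowed.

- **Tapping:** I tapped the keys in order from the dome end with the closed fingertips. Key 1 stood firm at about 60 mm. That tap was heavier than I meant, about 4.4 to 4.8 N, but it stayed above the 57 mm click height. Keys 2 to 4 were touched at about 63 mm with roughly 2 N and hardly moved.
- **Pressing:** Key 1 was the latched one. I went back, pressed it to its hard stop (about 11 N) and let go.
- **Last checks:** Top-camera depth put key 1 at 61.5 mm before and 64.1 mm now. The other three read 64.0 to 64.3 mm, so all four are level. The readings run about 1 mm high, within the calibration. In the pictures, the other things on and around the box are where they were, the clay partly hidden by the arm in the top view. The arm is clear and the wrist force is about zero. No check failed.

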